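Stand the slumped calculators back in the display rack

ROBOT

A 6-joint arm with a two-finger parallel gripper is mounted at the origin on the work surface. World frame = base frame: x ahead of the robot, y to its left, z up, the work surface at z = 0. Lengths are in m, angles in degrees, forces in N, time in s.
With the tool pointing down it reaches from about 0.4 to 0.825 m from the base axis. Payload 7 kg.
Tool frame: the origin (TCP) lies midway between the tips of the shut fingers; the grasp point (between the pads) lies hold_point_z behind it (hold_point_z is the distance from the TCP to the grasp point, in m); z points along the fingers, y is the line along which they close (so a half turn about z gives the same grasp; the last joint's range is limited). The gripper opens to 88 mm and grips with 3 to 60 N. Pads are 19 mm wide; open, the fingers measure 130 mm over their backs; the gripper's body (78 mm by 193 mm) begins 47 mm behind the grasp point.
Start: joints at [-58.894, 20.546, 0.682, 0, -70.136, -16.507], TCP at [0.17, -0.653, 0.227] pointing down, gripper open.
Joint ranges: [-176.03, 176.03], [-82.01, 121.73], [-58.28, 71.71], [-173.87, 95.51], [-174.79, -0.11], [-173.66, 173.66]. Speed limits (degrees/s): [136.94, 136.94, 172.46, 180, 180, 180].

INTERFACE

Orientations are given as [roll, pitch, yaw] about the fixed x, y, z axes, in that order (R = Rz(yaw) Ry(pitch) Rx(roll)).
In Python, from plant import * gives the robot as it stands.
- The arm moves only by the tool step_arm, never from a script. Its argument "steps" is a list that holds one entry, the list of rows, each a list of 6 numbers: the shift along the tool's x, y, z scaled (see below), then the turn, a rotation vector about the tool's x, y, z scaled (see below). In form: [[[tx, ty, tz, wx, wy, wz], ...]]. A call has 1 to 20 rows; each row is the pose to reach, as a shift and turn from the pose commanded when the call began, along the tool's axes at that moment; what a row does not reach only later rows make up. The controller multiplies each number of a shift by 100 mm and each number of a turn by 0.5 rad. A row lasts 1/10 s, in which the tool goes at most 50 mm and 8.59 degrees, less where a joint would pass 70% of its speed; a pose out of reach is approached as far as the arm can. A call with a number of a shift or a turn outside -1 to 1 is refused whole. A call with a gripper value outside its range is refused whole. "jaw" is the closure in counts, from 0 (fully open) to 255 (shut), set as the call begins (left out, the last holds). The fingers move at their own pace and stop on an object; the grip force is fixed at half the most. Time passes only in rows, so rows that repeat a pose let the fingers close. It gives the time, the measured TCP pose, the force, the opening and the grip force at its end, in the units of the state.
- get_obs(): the state, without advancing time (a new reading comes with each control period).
- snapshot(name): name is "scene" or "top" or "wrist"; returns (picture, depth): 400x640x3 uint8, red, green, blue; 400x640 float32, m along the optical axis (not along the pixel's ray), 0 where there is no reading.
- calibration(name): a dict with "mtx" (3x3 intrinsics, pixels), "rvec" (rotation vector, rad) and "tvec" (3), from world to camera coordinates, as OpenCV has them. Camera axes: x right, y down, z forward; pixel columns grow to the right and rows downward; lengths in m; the calibration is good to about 2 mm. A picture is of the moment at which its call begins: read the wrist's pose just before it. calibration takes no time and is no camera call; for the wrist camera it gives the pose at the moment of the call.
- close_job(): hands the job in; it is judged then, once.
The state is a dict: "clock": time; "joint_pos": joint angles; "qvel": joint speeds; "tau": joint torques, N m; "tool_pos": TCP position; "orientation": TCP orientation; "force": force on the tool from outside, world axes, zero at the start; "moment": the same for the moment, N m; "opening": finger opening in m; "gripper_force": force on a finger pad.
Only numpy, scipy, OpenCV 4.12 (cv2) and the standard library are available. Lean on these libraries where they do the work, as an engineer would, in place of code of your own. Each camera call takes 0.05 s, during which the arm holds its last target. There are 200 camera calls.

TASK

Two of the three slim calculators in the brass-railed display rack have slumped forward onto the front rail. With a light push of the fingertips near its top, tip each of them back until it leans squarely on the back rail like the third one, its foot still in the groove and in its own place along the rack. Do not pick anything up, and leave the third calculator and the other things on the counter undisturbed.

Things in the scene. Friction and masses are not known exactly. Their poses are not given: they have to be found in the camera images.
- rack: fixed display rack: walnut base 110 (x) x 340 (y) x 22 mm high with brass rails; origin at the centre of its underside, z up, y along its length, +x its front (customers' side, away from the robot). A groove along y, 16 mm wide, 8 mm deep, in the middle (x = 0, floor 14 mm up) holds the calculators' feet, at about y = -105, 0, 105 mm. Back end posts at y = +-162 mm rise to 124 mm.
- front_rail (a point): middle of the front rail: a 6 mm brass bar along the rack's y, at x = +32 mm, 69 mm up in the rack's frame. A slumped calculator leans forward on it at 24 deg: top edge 136 mm up and about 54 mm ahead (+x) of the groove
- back_rail (a point): middle of the upper back rail: a 6 mm brass bar along the rack's y, at x = -35 mm, 109 mm up (another 71 mm up). A calculator leans back on it at 16 deg: top edge 142 mm up, 36 mm behind the groove. Under 1 N near the top takes a slumped one back past upright; then it drops onto this rail by itself
- calc_a: gold-tone slim calculator, 70 mm wide, 132 mm long, 9 mm thick (plus a 5 mm battery hump low on its back), about 160 g, loose, standing on its short edge in the groove. Origin: middle of that bottom edge; z up its length, x out of the key face, y along its width. At the start it has slumped forward onto the front rail; which of the three places it has varies.
- calc_b: gold-tone slim calculator, 70 mm wide, 132 mm long, 9 mm thick (plus a 5 mm battery hump low on its back), about 160 g, loose, standing on its short edge in the groove. Origin: middle of that bottom edge; z up its length, x out of the key face, y along its width. At the start it too has slumped forward onto the front rail.
- calc_c: gold-tone slim calculator, 70 mm wide, 132 mm long, 9 mm thick (plus a 5 mm battery hump low on its back), about 160 g, loose, standing on its short edge in the groove. Origin: middle of that bottom edge; z up its length, x out of the key face, y along its width. It already leans back properly on the back rail.
- calc_a_top (a point): middle of calc_a's top edge, 132 mm from its foot
- calc_b_top (a point): middle of calc_b's top edge, 132 mm from its foot
- calc_c_top (a point): middle of calc_c's top edge, 132 mm from its foot
- radio: walnut-cased table radio with a tuning knob, 85 x 230 x 131 mm high, origin at the centre of its underside; stands beyond the rack's +y end. Bystander.
- charger: red plastic battery charger holding four cells, 95 x 150 x 44 mm high, origin at the centre of its underside; beyond the rack's -y end. Bystander.
- pen_tray: black anodized pen tray with two pens, 60 x 190 x 16 mm high, origin at the centre of its underside; lies in front (+x) of the rack. Bystander.
- jar: squat amber glass jar with a brass lid, 82 mm in diameter, 71 mm high, origin at the centre of its underside; stands in front (+x) of the rack's -y half. Bystander.
Mind the look-alikes: they are no part of the job. What is shaped like the calc_b but blue or pink is not meant.

How it is judged:
By the outcome, as a careful person would: the job done as asked, in the order asked, and still so for the second after the job is handed in, with the robot touching nothing.
It also fails if it takes over 48 s, if anything falls off the work surface, if the arm or the gripper's body presses on something with over 40 N, if the wrist force passes 120 N, or if a joint passes its speed limit or range.

## Working session

There is one attempt and no reset: what is moved stays moved. The work goes in short steps, Python scripts to look and compute and a tool call to move; the robot and the scene stay as the last step left them, time stands still between calls to the robot, and variables do not carry over. Pictures are saved under pics/ and viewed, at most 10 in all, crops included, and the job is handed in when it is done.

Besides the shell and the picture viewer there is one more tool, called after "Call:" by a JSON object that holds its "op" and its "data", one argument or row to a line. step_arm: Moves the arm, as the interface text tells. Its arguments: {"type":"object","properties":{"steps":{"type":"array","items":{"type":"array","items":{"type":"array","items":{"type":"number","minimum":-1,"maximum":1}}}},"jaw":{"type":"number"}},"required":["steps"]}

```bash
mkdir -p pics; ls; python3 - <<'E'
from plant import *
import cv2,numpy as np
for n in("scene","top"):
    p,d=snapshot(n); cv2.imwrite(f"pics/{n}0.png",p[:,:,::-1]); np.save(f"pics/{n}0.npy",d)
    c=calibration(n); np.savez(f"pics/{n}c.npz",**{k:np.array(v) for k,v in c.items()})
    R=cv2.Rodrigues(np.array(c["rvec"]))[0]; print(n,-R.T@np.array(c["tvec"]).ravel(),R[2])
print(get_obs())
E
```

```text
pics
scene [1.23245481 0.19942087 1.02763685] [-0.57490959 -0.15160898 -0.80404831]
top [0.40421473 0.00356362 1.54010781] [ 0.12733578  0.00609199 -0.99184096]
{'clock': 0.1, 'joint_pos': array([-5.88933856e+01,  2.05873217e+01,  6.38520213e-01, -1.73416986e-02,
       -7.01351024e+01, -1.65064534e+01]), 'qvel': array([ 0.01071418, -0.03189401, -0.04635211,  0.04895116,  0.12845899,
        0.0301416 ]), 'tau': array([-6.92234153e-04, -5.84165668e+01,  2.93750417e+01,  7.01552331e+00,
        1.01572357e-02, -7.09956612e-05]), 'tool_pos': array([ 0.17000493, -0.65278913,  0.2257139 ]), 'orientation': array([ 1.79914922e+02, -8.20993598e-03, -1.65405738e+02]), 'force': array([-0.14513028,  0.01263395, -0.62014937]), 'moment': array([-5.53193129e-03,  8.68438853e-05,  4.27351144e-02]), 'gripper_force': 0.0, 'opening': 0.08762875839812517}
```

View pics/scene0.png

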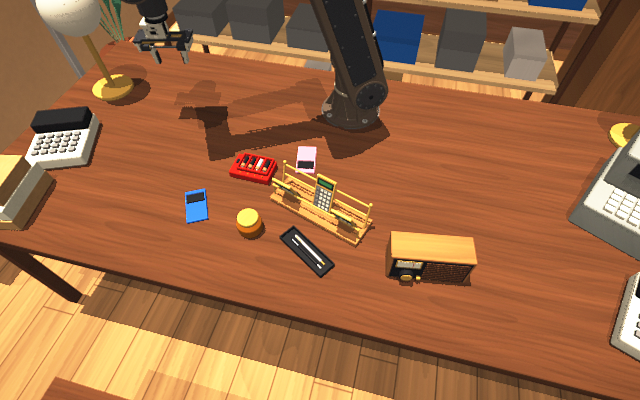

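View pics/top0.png

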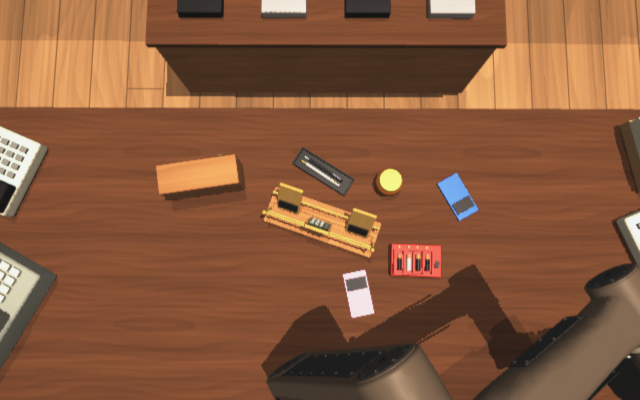

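The scene view shows the rack near (322,205) with its middle calculator (324,193) leaning back, key face visible. In the top view the two slumped ones are at (289,197) and (361,222), and the middle one is at (318,224). The look-alikes are pink (358,293) and blue (458,196), both lying flat off the rack. Next is one close crop to check the choice, plus the measurements.

```bash
cat > h.py <<'E'
import numpy as np,cv2
def cloud(n,i=0):
    d=np.load(f"pics/{n}{i}.npy");c=np.load(f"pics/{n}c.npz")
    v,u=np.mgrid[:400,:640];K=c["mtx"];R=cv2.Rodrigues(c["rvec"])[0]
    P=np.stack([(u-K[0,2])/K[0,0]*d,(v-K[1,2])/K[1,1]*d,d],-1)
    W=(P-c["tvec"].ravel())@R; W[d==0]=np.nan
    return W
E
python3 - <<'E'
from h import *
im=cv2.imread("pics/top0.png");cv2.imwrite("pics/topc.png",cv2.resize(im[175:270,250:395],None,fx=5,fy=5,interpolation=cv2.INTER_CUBIC))
W=cloud("top")
for u,v in[(289,197),(289,186),(290,208),(361,222),(361,210),(318,224),(276,188),(381,222),(198,175),(389,182)]:print(u,v,W[v,u].round(3))
roi=np.zeros((400,640),bool);roi[175:265,255:388]=1
z=W[...,2]
# calculators/rack: base-level points
b=roi&(z>.015)&(z<.03)
pts=W[b][:,:2].astype(np.float32);print(len(pts))
m=b.astype(np.uint8);n,l,s,c=cv2.connectedComponentsWithStats(m|(roi&(z>.015)).astype(np.uint8))
i=1+np.argmax(s[1:,4]);q=W[(l==i)&b][:,:2].astype(np.float32)
r=cv2.minAreaRect(q);print("base rect",r)
h=roi&(z>.125)
n,l,s,c=cv2.connectedComponentsWithStats(h.astype(np.uint8))
for i in range(1,n):
    if s[i,4]>3: print(s[i],np.nanmean(W[l==i],0).round(4),W[l==i].min(0).round(3),W[l==i].max(0).round(3))
E
```

```text
289 197 [0.607 0.104 0.091]
289 186 [0.632 0.101 0.137]
290 208 [0.581 0.104 0.044]
361 222 [ 0.535 -0.104  0.096]
361 210 [ 0.565 -0.101  0.136]
318 224 [0.528 0.019 0.103]
276 188 [0.644 0.149 0.024]
381 222 [ 0.544 -0.172 -0.   ]
198 175 [0.665 0.363 0.123]
389 182 [ 0.655 -0.189  0.075]
2267
base rect ((0.5439836382865906, 0.008378878235816956), (0.33983558416366577, 0.11038132011890411), 70.99098205566406)
[279 182  24  13 122] [0.6267 0.0962 0.1339] [0.61  0.065 0.125] [0.644 0.13  0.142]
[352 208  25  12 130] [ 0.5559 -0.109   0.1338] [ 0.54  -0.144  0.125] [ 0.571 -0.076  0.142]
[304 223  25  12 113] [0.5132 0.0232 0.139 ] [ 0.497 -0.009  0.125] [0.528 0.058 0.148]
```

View pics/topc.png

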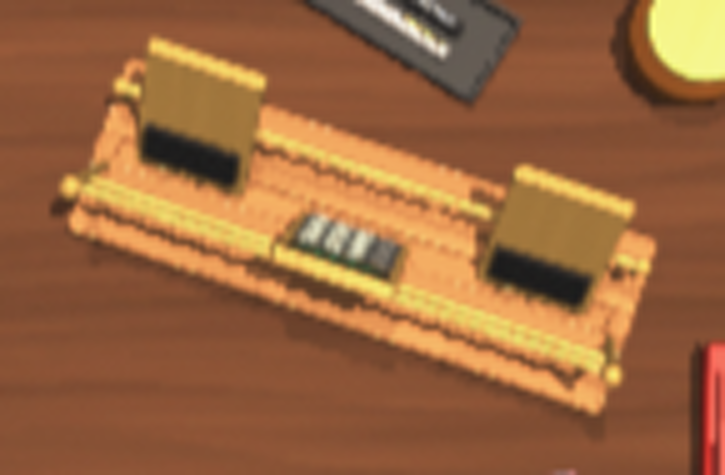

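The crop confirms it: gold calculators with backs showing and battery humps low down are slumped over the front rail at rack y ≈ ±107. The middle one shows its keys and leans back. The base rectangle measures 340×110 mm, matching the given size, with its centre at (0.544, 0.008) and yaw −19°. The slumped tops measure x ≈ 50 mm and z ≈ 0.136, as described.

I'll set off with the jaws shut, turning the tool to yaw 161 so tool x = −rack x and tool y = rack y.

Call:
{"op": "step_arm", "data": {
  "steps": [
    [[0, 0.4, -0.2, 0, 0, 0.3], [0, 0.8, -0.3, 0, 0, 0.6], [0, 1, -0.3, 0, 0, 0.9], [0, 1, -0.3, 0, 0, 1], [0, 1, -0.3, 0, 0, 1]]
  ],
  "jaw": 255
}}

```text
clock: 0.6
tool_pos: [0.1448, -0.5559, 0.257]
orientation: [-180.0, 0.0, 165.9]
force: [0.3, -0.6, -0.3]
opening: 0.053
gripper_force: 0.0
```

Call:
{"op": "step_arm", "data": {
  "steps": [
    [[-0.2, 0.4, 0, 0, 0, 0.1], [-0.4, 0.8, 0, 0, 0, 0.17], [-0.5, 1, 0, 0, 0, 0.17], [-0.5, 1, 0, 0, 0, 0.17]]
  ]
}}

```text
clock: 1.0
tool_pos: [0.2192, -0.4701, 0.2565]
orientation: [180.0, 0.0, 161.3]
force: [0.5, 0.6, 0.1]
opening: 0.0211
gripper_force: 0.0
```

```bash
cat >> h.py <<'E'
C=np.array([.544,.0084]);X=np.array([.946,-.326]);Y=np.array([.326,.946])
def rk():
    from plant import get_obs
    o=get_obs();p=o["tool_pos"];d=p[:2]-C
    print("t",o["clock"],"rack XYZ mm",(1e3*np.array([d@X,d@Y,p[2]])).round(1),o["orientation"].round(1),"F",o["force"].round(1),"op",round(o["opening"],4))
E
python3 -c "
from h import *;rk()
import plant;print(getattr(plant,'hold_point_z',None))"
```

```text
t 1.0 rack XYZ mm [-151.2 -558.6  256.5] [180.    0.  161.3] F [0.5 0.6 0.1] op 0.0211
0.0188
```

Call:
{"op": "step_arm", "data": {
  "steps": [
    [[-0.2, 0.4, 0, 0, 0, 0], [-0.4, 0.8, 0, 0, 0, 0], [-0.6, 1, 0, 0, 0, 0]]
  ]
}}

```text
clock: 1.3
tool_pos: [0.3077, -0.3952, 0.2565]
orientation: [180.0, -0.0, 161.2]
force: [0.2, -1.4, 0.1]
opening: 0.0011
gripper_force: 0.0
```

Call:
{"op": "step_arm", "data": {
  "steps": [
    [[-0.2, 0.4, 0, 0, 0, 0], [-0.4, 0.8, 0, 0, 0, 0], [-0.6, 1, 0, 0, 0, 0]]
  ]
}}

```text
clock: 1.6
tool_pos: [0.3975, -0.3198, 0.2565]
orientation: [180.0, -0.0, 161.2]
force: [0.6, -1.5, 0.1]
opening: 0.0006
gripper_force: 0.0
```

Call:
{"op": "step_arm", "data": {
  "steps": [
    [[-0.2, 0.4, 0, 0, 0, 0], [-0.4, 0.8, 0, 0, 0, 0], [-0.6, 1, 0, 0, 0, 0]]
  ]
}}

```text
clock: 1.9
tool_pos: [0.4869, -0.2445, 0.2562]
orientation: [180.0, -0.0, 161.2]
force: [0.1, -1.5, 0.1]
opening: 0.0005
gripper_force: 0.0
```

Call:
{"op": "step_arm", "data": {
  "steps": [
    [[-0.2, 0.4, 0, 0, 0, 0], [-0.4, 0.8, 0, 0, 0, 0], [-0.6, 1, 0, 0, 0, 0], [-0.6, 1, 0, 0, 0, 0], [-0.6, 1, 0, 0, 0, 0]]
  ]
}}

```text
clock: 2.4
tool_pos: [0.5748, -0.1711, 0.2553]
orientation: [-180.0, -0.1, 161.2]
force: [-1.7, 1.1, 0.1]
opening: 0.0007
gripper_force: 0.0
```

```bash
python3 - <<'E'
from h import *;rk()
from plant import *
p,d=snapshot("wrist");cv2.imwrite("pics/w1.png",p[:,:,::-1])
E
```

```text
t 2.4 rack XYZ mm [  87.6 -159.8  255.3] [-1.800e+02 -1.000e-01  1.612e+02] F [-1.7  1.1  0.1] op 0.0007
```

View pics/w1.png

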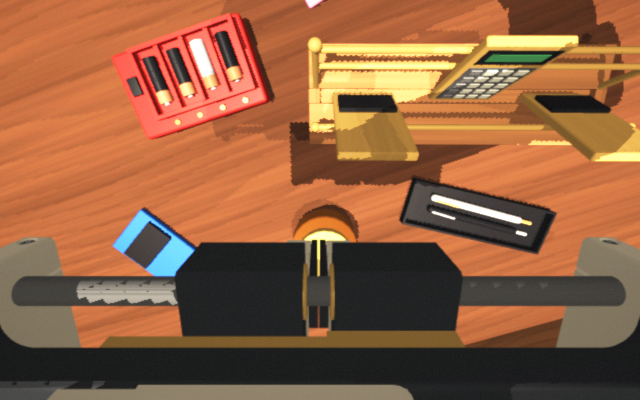

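The wrist view shows the rack square in the picture. The slumped calculator is at (375,130), the leaning one at (510,65), and the tool is in front of the rack, to the left. I'll shift 53 mm in y and go down to z ≈ 120 mm in front of the calculator.

Call:
{"op": "step_arm", "data": {
  "steps": [
    [[-0.1, 0.3, 0, 0, 0, 0], [-0.1, 0.53, 0.2, 0, 0, 0], [-0.1, 0.53, 0.6, 0, 0, 0], [-0.1, 0.53, 0.9, 0, 0, 0], [-0.1, 0.53, 0.9, 0, 0, 0]]
  ]
}}

```text
clock: 2.95
tool_pos: [0.5977, -0.1248, 0.1625]
orientation: [-179.9, -0.4, 161.0]
force: [-1.2, -0.7, 1.0]
opening: 0.0001
gripper_force: 0.0
```

Call:
{"op": "step_arm", "data": {
  "steps": [
    [[0, 0, 0.2, 0, 0, 0], [0, 0, 0.44, 0, 0, 0], [0, 0, 0.44, 0, 0, 0], [0.1, 0, 0.44, 0, 0, 0], [0.2, 0, 0.44, 0, 0, 0]]
  ]
}}

```text
clock: 3.45
tool_pos: [0.5823, -0.1178, 0.1245]
orientation: [180.0, 0.1, 161.1]
force: [-0.2, -0.4, 0.3]
opening: 0.0003
gripper_force: 0.0
```

```bash
python3 -c "
from h import *;rk()"
```

```text
t 3.45 rack XYZ mm [  77.4 -106.9  124.5] [1.800e+02 1.000e-01 1.611e+02] F [-0.2 -0.4  0.3] op 0.0003
```

Call:
{"op": "step_arm", "data": {
  "steps": [
    [[0.03, 0, 0, 0, 0, 0], [0.06, 0, 0, 0, 0, 0], [0.09, 0, 0, 0, 0, 0], [0.12, 0, 0, 0, 0, 0], [0.15, 0, 0, 0, 0, 0], [0.18, 0, 0, 0, 0, 0], [0.21, 0, 0, 0, 0, 0], [0.24, 0, 0, 0, 0, 0], [0.27, 0, 0, 0, 0, 0], [0.3, 0, 0, 0, 0, 0], [0.33, 0, 0, 0, 0, 0], [0.36, 0, 0, 0, 0, 0], [0.39, 0, 0, 0, 0, 0], [0.42, 0, 0, 0, 0, 0], [0.45, 0, 0, 0, 0, 0]]
  ]
}}

```text
clock: 4.95
tool_pos: [0.5393, -0.1029, 0.1226]
orientation: [180.0, -0.0, 161.1]
force: [-0.5, -1.0, 0.3]
opening: 0.0005
gripper_force: 0.0
```

Call:
{"op": "step_arm", "data": {
  "steps": [
    [[0.02, 0, 0, 0, 0, 0], [0.04, 0, 0, 0, 0, 0], [0.06, 0, 0, 0, 0, 0], [0.08, 0, 0, 0, 0, 0], [0.1, 0, 0, 0, 0, 0], [0.12, 0, 0, 0, 0, 0], [0.14, 0, 0, 0, 0, 0], [0.16, 0, 0, 0, 0, 0], [0.18, 0, 0, 0, 0, 0], [0.2, 0, 0, 0, 0, 0], [0.22, 0, 0, 0, 0, 0], [0.24, 0, 0, 0, 0, 0], [0.26, 0, 0, 0, 0, 0], [0.28, 0, 0, 0, 0, 0], [0.3, 0, 0, 0, 0, 0], [0.32, 0, 0, 0, 0, 0], [0.34, 0, 0, 0, 0, 0], [0.36, 0, 0, 0, 0, 0], [0.36, 0, 0, 0, 0, 0]]
  ]
}}

```text
clock: 6.85
tool_pos: [0.5053, -0.0913, 0.1226]
orientation: [180.0, -0.0, 161.1]
force: [-0.4, -0.3, -0.2]
opening: 0.0002
gripper_force: 0.0
```

```bash
python3 - <<'E'
from h import *;rk()
from plant import *
p,d=snapshot("scene");cv2.imwrite("pics/s1.png",cv2.resize(p[130:260,220:400,::-1],None,fx=4,fy=4))
E
```

```text
t 6.85 rack XYZ mm [  -4.1 -106.9  122.6] [180.   -0.  161.1] F [-0.4 -0.3 -0.2] op 0.0002
```

View pics/s1.png

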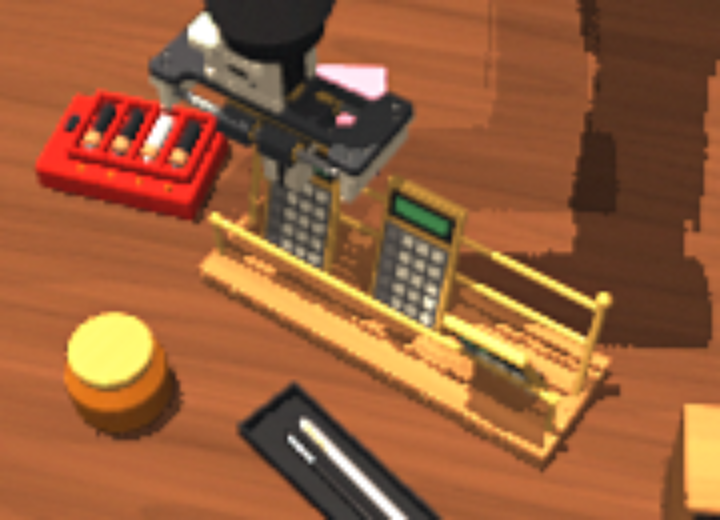

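The first calculator (crop ≈(300,215)) now leans back, parallel to the middle one. The far one (500,365) is still slumped. I'll back out, rise, move 217 mm along the rack and go down.

Call:
{"op": "step_arm", "data": {
  "steps": [
    [[-0.1, 0, 0, 0, 0, 0], [-0.4, 0, 0, 0, 0, 0], [-0.7, 0, -0.1, 0, 0, 0], [-0.99, 0, -0.4, 0, 0, 0], [-0.99, 0, -0.7, 0, 0, 0], [-0.99, 0.3, -0.7, 0, 0, 0]]
  ]
}}

```text
clock: 7.5
tool_pos: [0.612, -0.0976, 0.1966]
orientation: [179.9, 0.3, 160.9]
force: [1.3, -0.5, -0.2]
opening: 0.0003
gripper_force: 0.0
```

Call:
{"op": "step_arm", "data": {
  "steps": [
    [[0, 0.4, 0, 0, 0, 0], [0, 0.8, 0, 0, 0, 0], [0, 1, 0, 0, 0, 0]]
  ]
}}

```text
clock: 7.8
tool_pos: [0.6429, 0.0018, 0.1923]
orientation: [180.0, 0.0, 161.2]
force: [0.5, -0.3, 0.1]
opening: 0.0006
gripper_force: 0.0
```

Call:
{"op": "step_arm", "data": {
  "steps": [
    [[0, 0.4, 0, 0, 0, 0], [0, 0.87, 0, 0, 0, 0], [0, 0.87, 0, 0, 0, 0], [0, 0.87, 0, 0, 0, 0], [0, 0.87, 0, 0, 0, 0]]
  ]
}}

```text
clock: 8.3
tool_pos: [0.6695, 0.0812, 0.1922]
orientation: [-180.0, -0.0, 161.1]
force: [-0.0, 0.2, 0.5]
opening: 0.0007
gripper_force: 0.0
```

```bash
python3 -c "
from h import *;rk()"
```

```text
t 8.3 rack XYZ mm [ 95.  109.8 192.2] [-180.    -0.   161.1] F [-0.   0.2  0.5] op 0.0007
```

Call:
{"op": "step_arm", "data": {
  "steps": [
    [[0, 0, 0.3, 0, 0, 0], [0, 0, 0.6, 0, 0, 0], [0, 0, 0.7, 0, 0, 0], [0, 0, 0.7, 0, 0, 0], [0.1, 0, 0.7, 0, 0, 0], [0.2, 0, 0.7, 0, 0, 0]]
  ]
}}

```text
clock: 8.9
tool_pos: [0.6508, 0.0884, 0.1241]
orientation: [179.9, 0.1, 161.0]
force: [-0.4, -0.1, 0.3]
opening: 0.0002
gripper_force: 0.0
```

Call:
{"op": "step_arm", "data": {
  "steps": [
    [[0.03, 0, 0, 0, 0, 0], [0.06, 0, 0, 0, 0, 0], [0.09, 0, 0, 0, 0, 0], [0.12, 0, 0, 0, 0, 0], [0.15, 0, 0, 0, 0, 0], [0.18, 0, 0, 0, 0, 0], [0.21, 0, 0, 0, 0, 0], [0.24, 0, 0, 0, 0, 0], [0.27, 0, 0, 0, 0, 0], [0.3, 0, 0, 0, 0, 0], [0.33, 0, 0, 0, 0, 0], [0.36, 0, 0, 0, 0, 0], [0.39, 0, 0, 0, 0, 0], [0.42, 0, 0, 0, 0, 0], [0.45, 0, 0, 0, 0, 0]]
  ]
}}

```text
clock: 10.4
tool_pos: [0.6078, 0.103, 0.1226]
orientation: [180.0, -0.0, 161.1]
force: [0.2, 0.2, -0.3]
opening: 0.0006
gripper_force: 0.0
```

Call:
{"op": "step_arm", "data": {
  "steps": [
    [[0.02, 0, 0, 0, 0, 0], [0.04, 0, 0, 0, 0, 0], [0.06, 0, 0, 0, 0, 0], [0.08, 0, 0, 0, 0, 0], [0.1, 0, 0, 0, 0, 0], [0.12, 0, 0, 0, 0, 0], [0.14, 0, 0, 0, 0, 0], [0.16, 0, 0, 0, 0, 0], [0.18, 0, 0, 0, 0, 0], [0.2, 0, 0, 0, 0, 0], [0.22, 0, 0, 0, 0, 0], [0.24, 0, 0, 0, 0, 0], [0.26, 0, 0, 0, 0, 0], [0.28, 0, 0, 0, 0, 0], [0.3, 0, 0, 0, 0, 0], [0.32, 0, 0, 0, 0, 0], [0.34, 0, 0, 0, 0, 0], [0.34, 0, 0, 0, 0, 0]]
  ]
}}

```text
clock: 12.2
tool_pos: [0.5756, 0.114, 0.1226]
orientation: [180.0, -0.0, 161.1]
force: [0.3, 0.3, -1.0]
opening: 0.0002
gripper_force: 0.0
```

Call:
{"op": "step_arm", "data": {
  "steps": [
    [[-0.1, 0, 0, 0, 0, 0], [-0.4, 0, 0, 0, 0, 0], [-0.7, 0, 0, 0, 0, 0], [-1, 0, -0.3, 0, 0, 0], [-1, 0, -0.7, 0, 0, 0], [-1, 0, -1, 0, 0, 0], [-1, 0, -1, 0, 0, 0]]
  ]
}}

```text
clock: 12.9
tool_pos: [0.6738, 0.0812, 0.2278]
orientation: [179.8, 0.4, 161.1]
force: [-0.5, -0.7, 1.1]
opening: -0.0001
gripper_force: 0.0
```

Call:
{"op": "step_arm", "data": {
  "steps": [
    [[-0.3, 0.4, -0.3, 0, 0, 0], [-0.5, 0.8, -0.5, 0, 0, 0], [-0.5, 1, -0.5, 0, 0, 0], [-0.5, 1, -0.5, 0, 0, 0]]
  ]
}}

```text
clock: 13.3
tool_pos: [0.7521, 0.1625, 0.2712]
orientation: [180.0, -0.0, 161.2]
force: [-0.5, -1.0, 0.4]
opening: 0.0005
gripper_force: 0.0
```

```bash
python3 - <<'E'
from h import *;rk()
from plant import *
p,d=snapshot("scene");cv2.imwrite("pics/s2.png",cv2.resize(p[130:260,220:400,::-1],None,fx=4,fy=4))
p,d=snapshot("top");cv2.imwrite("pics/t2.png",cv2.resize(p[130:320,140:490,::-1],None,fx=2,fy=2));np.save("pics/top2.npy",d)
W=cloud("top",2);z=W[...,2]
h=np.zeros((400,640),bool);h[175:265,255:388]=1;h&=(z>.125)&(z<.16)
n,l,s,c=cv2.connectedComponentsWithStats(h.astype(np.uint8))
for i in range(1,n):
    if s[i,4]>20:
        q=W[l==i];r=q[:,:2]-C;a=r@X;b=r@Y
        print(s[i,4],"rack X %.3f Y %.3f..%.3f"%(a.mean(),b.min(),b.max()),"zmax",q[:,2].max(),"skew deg",np.degrees(np.polyfit(b,a,1)[0]))
E
```

```text
t 13.3 rack XYZ mm [146.6 213.6 271.2] [180.   -0.  161.2] F [-0.5 -1.   0.4] op 0.0005
111 rack X -0.034 Y 0.076..0.145 zmax 0.15025664470431416 skew deg 0.16176877620388247
114 rack X -0.034 Y -0.030..0.039 zmax 0.14850342218344523 skew deg 0.08999393549586775
113 rack X -0.034 Y -0.143..-0.073 zmax 0.15177318607365564 skew deg 0.379883873037567
```

View pics/s2.png

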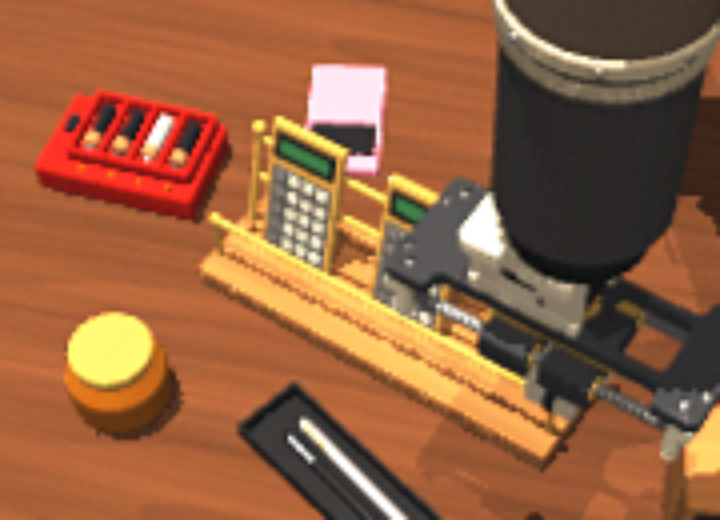

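View pics/t2.png

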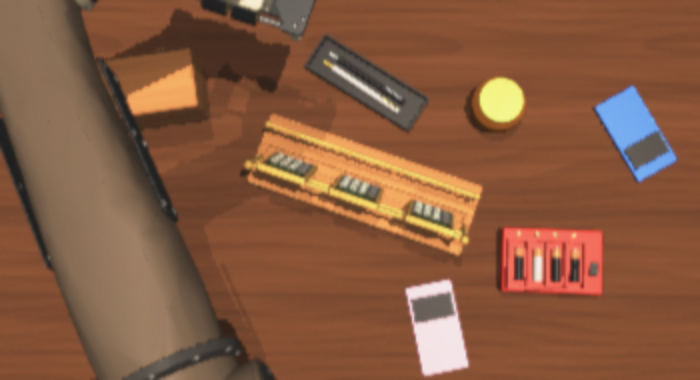

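All three tops are level at rack x = −34 mm, each in its own place (y ≈ −108, 4 and 110 mm), with skew under 0.4°. The middle calculator hasn't moved, the other things are in place, and the robot is clear.

```bash
python3 -c "
from plant import *
print(close_job())"
```

```text
the job is handed in; nothing more can be done
None
```

Both slumped calculators now lean squarely on the back rail, each in its own place along the rack; the third calculator and the other things on the counter look undisturbed in the last pictures, and the job was handed in at about 13 s on the robot's clock.

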